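# Middle pan from the stack into the riser bay

## Task

Three steel food pans are stacked on the counter; the cook wants the middle one in the open bay of the low steel riser. Take the upper pan off and put it back on the bottom pan, seated in its rim, and slide the middle pan lengthwise into the bay until it is fully home against the stop, its near end still sticking out. Keep the pans level, do not drop them, leave the bottom pan where it stands and do not disturb the other things on the counter.

Things in the scene. Friction and masses are not known exactly. Their poses are not given: they have to be found in the camera images.
- pan_top_c (a point): Centre (25 mm above the underside) of the top pan: closed rigid brushed-steel food pan, 160 long (x) x 62 wide (y) x 50 mm high, 0.3 to 0.6 kg, same both ways round, z up. Lid sunk to 46 mm above the underside inside a 3 mm thick rim, top at 50 mm; below, an inset foot 144 x 46 mm, 5 mm high, drops into the rim of the pan under it with 4 mm play each way. Stacked, pans are 46 mm apart in height.
- pan_middle_c (a point): Centre (25 mm above the underside) of the middle pan of the stack: same sizes, mass and axes as the top pan, with three raised beads (under 1 mm) round its sides.
- pan_bottom_c (a point): Centre (25 mm above the underside) of the bottom pan, which stands on the counter and stays there: same sizes and axes as the top pan, plain sides. The counter between the stack and the riser is free but for the listed bystanders; other fixed equipment stands more than 0.5 m to the left or right of the robot and along the far edge.
- bay_mouth (a point): Middle of the bay's open mouth, 25 mm above the counter, in the riser's front plane; x points straight into the bay, z up. The riser is a fixed steel block 200 wide x 200 deep x 66 mm high; bay 80 wide, 58 high, 115 mm deep to a rigid stop, its floor the counter. White saucers (100 mm wide, top 110 mm above the counter) stand on it from 90 mm behind the front.
- bay_home (a point): Where the middle pan's centre lies when fully home against the stop, its length along the bay: 35 mm inside the mouth, on the bay's middle line, 25 mm above the counter (axes as bay_mouth). The pan then sticks out 45 mm at the front.
- mill_c (a point): Bystander: dark wooden pepper mill, 52 mm wide, 148 mm tall, standing; the point is at half height.
- oil_c (a point): Bystander: amber glass oil bottle, 60 mm wide, 190 mm tall, standing; the point is at half height.
- milk_a_c (a point): Bystander: white bottle with a green cap, 62 mm wide, 170 mm tall, standing; the point is at half height.
- milk_b_c (a point): Bystander: a second white bottle with a green cap, the same size; the point is at half height.
- jar_c (a point): Bystander: glass jar with a steel lid, 60 mm wide, 85 mm tall; the point is at half height.

How it is judged:
By the outcome, as a careful person would: the job done as asked, in the order asked, and still so for the second after the job is handed in, with the robot touching nothing.
It also fails if it takes over 72 s, if anything falls off the work surface, if the arm or the gripper's body presses on something with over 40 N, if the wrist force passes 120 N, or if a joint passes its speed limit or range.

## Robot

A 7-joint arm with a two-finger parallel gripper is mounted at the origin on the work surface. World frame = base frame: x ahead of the robot, y to its left, z up, the work surface at z = 0. Lengths are in m, angles in rad, forces in N, time in s.
With the tool pointing down it reaches from about 0.425 to 0.925 m from the base axis. Payload 6.8 kg.
Tool frame: the origin (TCP) lies midway between the tips of the shut fingers; the grasp point (between the pads) lies 19 mm behind it (env.hold_point_z is the z of the grasp point in the tool frame, in m); z points along the fingers, y is the direction in which the jaws open and shut (so a half turn about z gives the same grasp; the last joint's range is limited). The gripper opens to 85 mm and grips with 20 to 120 N. Pads are 22 mm wide; open, the fingers measure 114 mm over their backs; the gripper's body (76 mm by 85 mm) begins 54 mm behind the grasp point. The pads swing forward as they close: fully open they stand 13 mm farther back than shut.
Start: joints at [-1.36, 0.477, 0.022, 1.555, -0.011, 1.109, -0.083], TCP at [0.212, 0.641, 0.231] pointing down, gripper open.
Joint ranges: [-2.96, 2.96], [-0.34, 2.1], [-1.41, 1.46], [0.24, 2.44], [-1.37, 4.51], [0.17, 1.92], [-2.96, 2.96]. Speed limits (rad/s): [2.39, 2.39, 3.14, 3.14, 3.14, 3.14, 3.14].

## Interface

Orientations are given as a 3x3 rotation matrix whose columns are the frame's x, y, z axes.
In Python, from workcell import env, optics gives the robot as it stands.
- The arm moves only by the tool step_arm, never from a script. Its argument "steps" is a list that holds one entry, the list of rows, each a list of 7 numbers: the shift along the world's x, y, z in cm, then the turn, a rotation vector about the world's x, y, z in rad, then the finger opening in cm, from 0 to 8.54. A call has 1 to 12 rows; each row is the pose to reach, as a shift and turn from the pose commanded when the call began; what a row does not reach only later rows make up. A row lasts 1/10 s, in which the tool goes at most 50 mm and 8.59 degrees, less where a joint would pass 70% of its speed; a pose out of reach is approached as far as the arm can. A call with a gripper value outside its range is refused whole. The fingers move at their own pace and stop on an object; "force" is the grip in N (left out, the last holds). Time passes only in rows, so rows that repeat a pose let the fingers close. It gives the time, the measured TCP pose, the force and the opening at its end, in the units of the state.
- env.state(): the state, without advancing time (a new reading comes with each control period).
- optics.camera(name): name is "scene" or "top" or "wrist"; returns a dict with "pixels" (480x640x3 uint8, red, green, blue), "range_z" (480x640 float32, m along the optical axis (not along the pixel's ray), 0 where there is no reading), "fx", "fy", "cx", "cy" (pixels), "R" (3x3) and "t" (3): a world point X has camera coordinates R X + t. Camera axes: x right, y down, z forward; pixel columns grow to the right and rows downward; lengths in m; the calibration is good to about 2 mm. A picture is of the moment at which its call begins.
- env.sign_off(): hands the job in, once; it reports no verdict.
The state is a dict: "t": time; "joints": joint angles; "dq": joint speeds; "effort": joint torques, N m; "position": TCP position; "tool_rot": TCP orientation; "contact_force": force on the tool from outside, world axes, zero at the start; "wrist_torque": the same for the moment, N m; "opening": finger opening in m.
Only numpy, scipy, OpenCV 4.12 (cv2) and the standard library are available. Lean on these libraries where they do the work, as an engineer would, in place of code of your own. Each camera call takes 0.05 s, during which the arm holds its last target.

## Working session

There is one attempt and no reset: what is moved stays moved. The work goes in short steps, Python scripts to look and compute and a tool call to move; the robot and the scene stay as the last step left them, time stands still between calls to the robot, and variables do not carry over. Pictures are saved under pics/ and viewed, and the job is handed in when it is done.

Besides the shell and the picture viewer there is one more tool, called after "Call:" as name(argument=value, ...), one argument or row to a line, values as JSON. step_arm: Moves the arm, as the interface text tells. Its arguments: {"type":"object","properties":{"steps":{"type":"array"},"force":{"type":"number"}},"required":["steps"]}

```bash
ls; mkdir -p pics; python3 - <<'E'
from workcell import env, optics
import cv2, numpy as np, pickle
for n in ["scene","top","wrist"]:
    c=optics.camera(n); cv2.imwrite(f"pics/{n}0.png",c["pixels"][:,:,::-1]); pickle.dump(c,open(f"{n}0.pkl","wb"))
    print(n,c["fx"],c["cx"],c["cy"],(-c["R"].T@c["t"]).round(3),c["R"].round(2).tolist())
s=env.state(); print(s, env.hold_point_z)
E
```

```text
pics
scene 502.03634620969774 319.1490533449941 245.9206628276817 [ 1.432 -0.012  0.846] [[0.04, 1.0, -0.02], [0.65, -0.04, -0.76], [-0.76, 0.02, -0.65]]
top 612.9453821167766 322.7540357940062 231.0137991308542 [0.31  0.013 1.492] [[-0.04, -1.0, -0.0], [-0.98, 0.04, -0.21], [0.21, -0.01, -0.98]]
wrist 342.3197851676729 323.15832729229453 236.19852742229122 [0.148 0.662 0.372] [[0.31, 0.95, -0.0], [0.92, -0.3, 0.26], [0.25, -0.08, -0.96]]
{'t': 0.15, 'joints': array([-1.36011374,  0.47757437,  0.02234037,  1.55620237, -0.01150244,
        1.10929413, -0.08308491]), 'dq': array([-0.00119691, -0.00214082, -0.00021461, -0.00196155, -0.0002382 ,
       -0.00081961,  0.00077763]), 'effort': array([ 2.57198568e-03, -5.96931732e+01,  1.60986967e+00, -2.81490487e+01,
        1.25458048e-02,  6.60762584e-03, -2.70474186e-05]), 'position': array([0.21141304, 0.64056931, 0.23058226]), 'tool_rot': array([[-9.49629471e-01,  3.13374779e-01, -3.39125879e-04],
       [ 3.13374950e-01,  9.49628576e-01, -1.30699126e-03],
       [-8.75344725e-05, -1.34743098e-03, -9.99999088e-01]]), 'contact_force': array([0.64854594, 0.23886053, 0.47459041]), 'wrist_torque': array([-0.00666301,  0.00927978, -0.04451513]), 'opening': 0.08532260074389642} -0.0187
```

View pics/scene0.png

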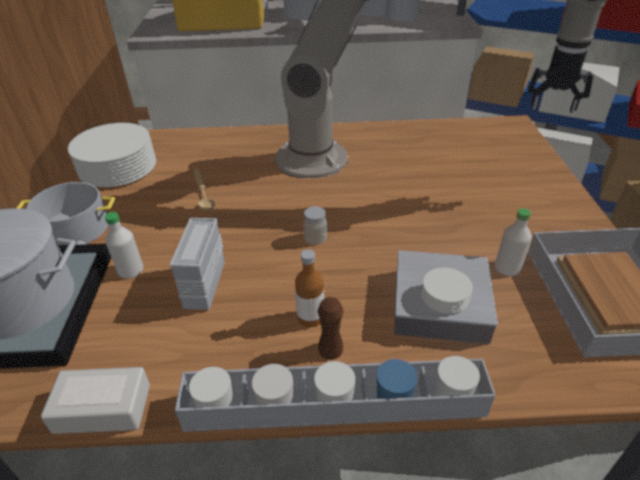

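View pics/top0.png

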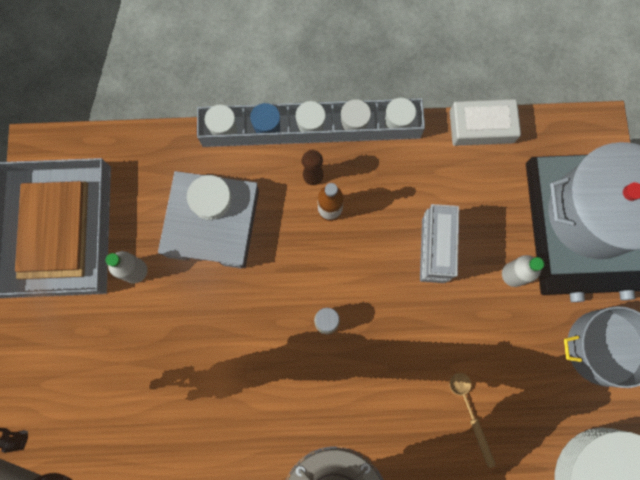

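View pics/wrist0.png

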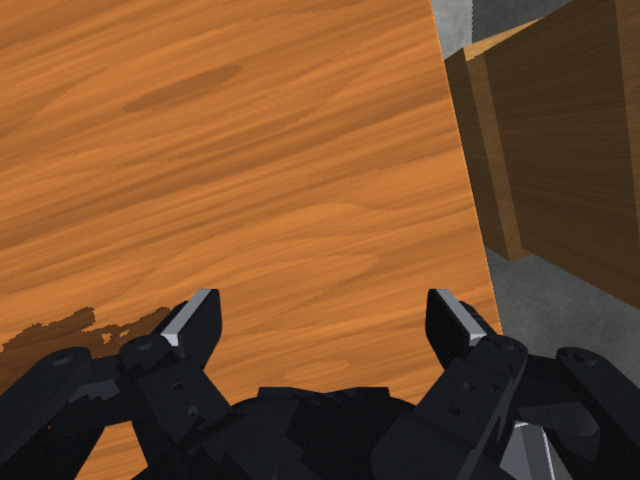

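The top view shows the stack at about (440,242), the riser at (208,218) with saucers toward its far side, oil (330,205), mill (313,167), jar (326,320), and milk bottles at (125,265) and (523,270). Next I'll measure from depth.

```bash
cat > h.py <<'E'
import numpy as np, cv2, pickle
def cloud(c):
    z=c["range_z"]; v,u=np.mgrid[0:480,0:640]
    P=np.stack([(u-c["cx"])/c["fx"]*z,(v-c["cy"])/c["fy"]*z,z],-1)
    W=(P-c["t"])@c["R"]; W[z<=0]=np.nan
    return W
def proj(c,X):
    p=np.asarray(X)@c["R"].T+c["t"]; return np.stack([c["fx"]*p[...,0]/p[...,2]+c["cx"],c["fy"]*p[...,1]/p[...,2]+c["cy"]],-1)
E
python3 - <<'E'
from h import *
for n in ["top","scene"]:
    c=pickle.load(open(n+"0.pkl","rb")); W=cloud(c); print("==",n)
    g=W.reshape(-1,3)
    R=g[(abs(g[:,0]-.6)<.35)&(abs(g[:,1])<.42)]
    t=R[abs(R[:,2])<.012]; print("table z",np.nanmedian(t[:,2]))
    # components above table
    m=(W[...,2]>0.03)&(W[...,2]<.25)&(W[...,0]>.35)&(W[...,0]<.86)&(abs(W[...,1])<.45)
    k,l,st,ce=cv2.connectedComponentsWithStats(m.astype(np.uint8))
    for i in range(1,k):
        if st[i,4]<60: continue
        P=W[l==i]; zt=np.percentile(P[:,2],98); T=P[P[:,2]>zt-.012]
        r=cv2.minAreaRect(T[:,:2].astype(np.float32))
        print(ce[i].round(),st[i,4],"ztop %.3f"%zt,"rect",np.round(r[0],4),np.round(r[1],4),round(r[2],2), "bb",P.min(0).round(3),P.max(0).round(3))
E
```

```text
== top
table z 0.001854604395664803
[477. 136.] 561 ztop 0.068 rect [ 0.8488 -0.3941] [0.0223 0.1116] 0.08 bb [ 0.837 -0.45   0.03 ] [ 0.86  -0.338  0.072]
[312. 166.] 556 ztop 0.151 rect [0.7759 0.02  ] [0.0409 0.0394] 46.92 bb [ 0.751 -0.004  0.031] [0.798 0.045 0.155]
[208. 219.] 7290 ztop 0.114 rect [0.7046 0.2669] [0.0999 0.0984] 88.15 bb [0.545 0.157 0.03 ] [0.781 0.391 0.121]
[330. 202.] 730 ztop 0.195 rect [ 0.6854 -0.0193] [0.0243 0.0284] 87.5 bb [ 0.654 -0.049  0.03 ] [0.711 0.01  0.199]
[439. 244.] 2625 ztop 0.147 rect [ 0.5705 -0.2679] [0.0632 0.1615] 83.5 bb [ 0.488 -0.308  0.03 ] [ 0.654 -0.225  0.153]
[134. 267.] 375 ztop 0.128 rect [0.551  0.4441] [0.0115 0.039 ] 89.94 bb [0.525 0.432 0.031] [0.577 0.45  0.133]
[516. 271.] 463 ztop 0.135 rect [ 0.5026 -0.4441] [0.0116 0.0363] 89.71 bb [ 0.475 -0.45   0.03 ] [ 0.531 -0.429  0.147]
[326. 321.] 526 ztop 0.092 rect [0.4089 0.0007] [0.0514 0.0517] 42.34 bb [ 0.379 -0.029  0.03 ] [0.437 0.03  0.095]
== scene
table z 0.0007990671053030316
[315. 221.] 597 ztop 0.088 rect [0.4096 0.0009] [0.0529 0.0526] 41.29 bb [ 0.382 -0.027  0.03 ] [0.444 0.031 0.09 ]
[128. 245.] 601 ztop 0.166 rect [ 0.5072 -0.4475] [0.0033 0.0144] 81.24 bb [ 0.487 -0.45   0.03 ] [ 0.535 -0.428  0.173]
[198. 260.] 3302 ztop 0.143 rect [ 0.5721 -0.2665] [0.0642 0.165 ] 84.22 bb [ 0.487 -0.307  0.03 ] [ 0.66  -0.224  0.146]
[506. 245.] 429 ztop 0.123 rect [0.5529 0.4433] [0.013  0.0444] 89.72 bb [0.531 0.434 0.03 ] [0.581 0.45  0.128]
[318. 302.] 2543 ztop 0.191 rect [ 0.6873 -0.0178] [0.0281 0.0268] 17.45 bb [ 0.671 -0.048  0.03 ] [0.804 0.046 0.195]
[445. 292.] 7348 ztop 0.110 rect [0.7055 0.2678] [0.0992 0.1009] 44.29 bb [0.546 0.158 0.03 ] [0.783 0.394 0.113]
[116. 372.] 464 ztop 0.063 rect [ 0.8501 -0.3931] [0.1135 0.0196] 89.86 bb [ 0.84 -0.45  0.03] [ 0.86  -0.336  0.064]
```

```bash
python3 - <<'E'
import cv2
a=cv2.imread("pics/scene0.png"); b=cv2.imread("pics/top0.png")
cv2.imwrite("pics/s_st.png",cv2.resize(a[200:330,150:280],None,fx=4,fy=4))
cv2.imwrite("pics/s_ri.png",cv2.resize(b[150:300,80:280],None,fx=4,fy=4))
E
```

```text
(no output)
```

View pics/s_st.png

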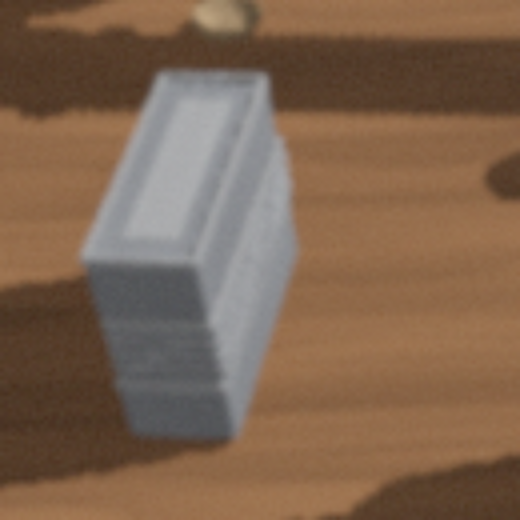

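View pics/s_ri.png

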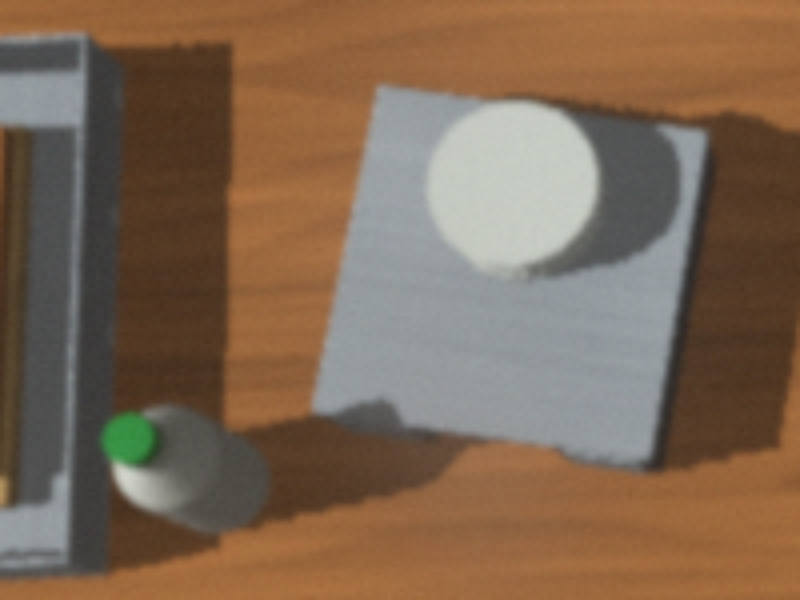

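The stack (scene crop) shows a plain top pan, a beaded middle pan and a plain bottom pan, with the long axis tilted a few degrees. The riser mouth is on the robot side. I'll fit poses more carefully.

```bash
cat >> h.py <<'E'
def rect(W,zlo,zhi,bb):
    m=(W[...,2]>zlo)&(W[...,2]<zhi)&(W[...,0]>bb[0])&(W[...,0]<bb[1])&(W[...,1]>bb[2])&(W[...,1]<bb[3])
    P=W[m]
    best=None
    for a in np.radians(np.arange(-20,20,.25)):
        R=np.array([[np.cos(a),np.sin(a)],[-np.sin(a),np.cos(a)]])
        q=P[:,:2]@R.T
        lo,hi=np.percentile(q,.7,0),np.percentile(q,99.3,0)
        A=np.prod(hi-lo)
        if best is None or A<best[0]: best=(A,a,R.T@((lo+hi)/2),hi-lo)
    return np.degrees(best[1]),best[2],best[3],len(P),np.median(P[:,2])
E
python3 - <<'E'
from h import *
for n,dz in [("top",.002),("scene",.001)]:
    c=pickle.load(open(n+"0.pkl","rb")); W=cloud(c); W[...,2]-=dz
    print(n)
    print(" toppan",rect(W,.132,.152,(.45,.7,-.34,-.19)))
    print(" riser",rect(W,.058,.074,(.5,.8,.13,.41)))
    print(" saucer",rect(W,.1,.12,(.5,.8,.13,.41)))
    # front plane: points z<.055 in front of riser near
    m=(W[...,2]>.02)&(W[...,2]<.055)&(W[...,0]>.5)&(W[...,0]<.62)&(W[...,1]>.13)&(W[...,1]<.41)
    print(" frontpts",m.sum(), W[m][:8].round(3).tolist())
    for nm,bb in [("milk_a",(.48,.62,.41,.52)),("milk_b",(.44,.57,-.54,-.4))]:
        m=(W[...,2]>.05)&(W[...,2]<.2)&(W[...,0]>bb[0])&(W[...,0]<bb[1])&(W[...,1]>bb[2])&(W[...,1]<bb[3])
        print(nm,W[m].min(0).round(3),W[m].max(0).round(3))
E
```

```text
top
 toppan (np.float64(-6.5), array([ 0.57038568, -0.26773556]), array([0.15856692, 0.06164926]), 1962, np.float64(0.13859248647819317))
 riser (np.float64(-10.75), array([0.66300498, 0.27418502]), array([0.20134169, 0.20204305]), 5522, np.float64(0.06589960292879872))
 saucer (np.float64(12.25), array([0.70459613, 0.26675579]), array([0.09498006, 0.09415546]), 1389, np.float64(0.1080657285130223))
 frontpts 165 [[0.618, 0.181, 0.046], [0.617, 0.181, 0.042], [0.615, 0.182, 0.038], [0.614, 0.182, 0.033], [0.608, 0.183, 0.049], [0.612, 0.183, 0.03], [0.607, 0.183, 0.044], [0.609, 0.183, 0.03]]
milk_a [0.52  0.432 0.05 ] [0.581 0.493 0.177]
milk_b [ 0.453 -0.54   0.05 ] [ 0.57  -0.429  0.179]
scene
 toppan (np.float64(-6.5), array([ 0.57178636, -0.26639515]), array([0.16070662, 0.06236837]), 1488, np.float64(0.13815559807806896))
 riser (np.float64(-11.25), array([0.66503205, 0.27561849]), array([0.20282245, 0.20172045]), 4593, np.float64(0.06570085054066978))
 saucer (np.float64(-16.0), array([0.7056794 , 0.26777967]), array([0.09634415, 0.09417258]), 1381, np.float64(0.10771860231265559))
 frontpts 0 []
milk_a [0.531 0.434 0.05 ] [0.586 0.495 0.172]
milk_b [ 0.457 -0.54   0.05 ] [ 0.569 -0.428  0.173]
```

Riser centre ≈ (0.664, 0.275), yaw −11°, front toward the robot. The saucer start measures 92 mm behind the front, against 90 given. Next I'll take a wrist look at the mouth.

Call:
step_arm(
  steps=[
    [[1.9,-3.3,0,0,0,0.013,8.5],[3.8,-6.6,0,0,0,0.026,8.5],[5.7,-9.9,0,0,0,0.039,8.5],[7.6,-13.2,0,0,0,0.052,8.5],[9.5,-16.5,0,0,0,0.065,8.5],[11.4,-19.8,0,0,0,0.078,8.5],[13.3,-23.1,0,0,0,0.091,8.5],[15.2,-26.4,0,0,0,0.104,8.5],[17.1,-29.7,0,0,0,0.117,8.5],[18.8,-33,0,0,0,0.13,8.5],[18.8,-33,0,0,0,0.13,8.5]],
  ],
)

```text
t: 1.25
position: [0.4022, 0.3055, 0.2312]
tool_rot: [[-0.981, 0.196, 0.001], [0.196, 0.981, -0.002], [-0.001, -0.002, -1.0]]
contact_force: [-0.2, 0.6, -0.6]
opening: 0.0853
```

```bash
python3 - <<'E'
from workcell import env, optics
import cv2, numpy as np, pickle
c=optics.camera("wrist"); cv2.imwrite("pics/w1.png",c["pixels"][:,:,::-1]); pickle.dump(c,open("w1.pkl","wb"))
s=env.state(); print(s["t"],s["position"],s["tool_rot"].round(3).tolist(),s["joints"].round(2))
E
```

```text
1.3 [0.40082154 0.30834848 0.23129128] [[-0.981, 0.193, 0.0], [0.193, 0.981, -0.001], [-0.0, -0.001, -1.0]] [-0.89  0.2   0.13  1.96 -0.03  0.99  0.63]
```

View pics/w1.png

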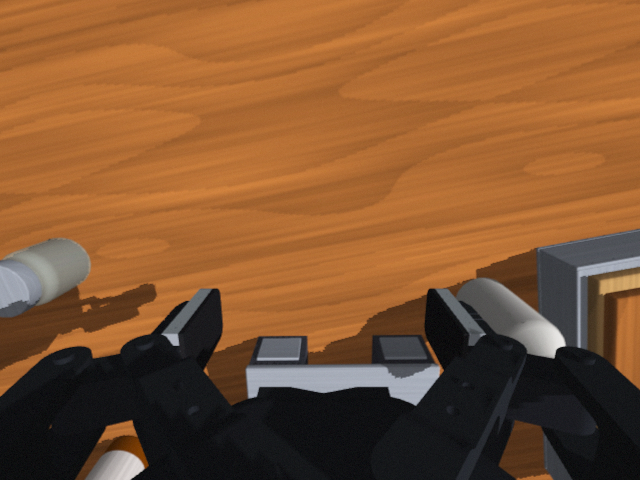

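The wrist view shows the riser front with two posts: left about 250–307, right 372–438, and the bay between them at about 307–372.

```bash
python3 - <<'E'
from h import *
c=pickle.load(open("w1.pkl","rb")); W=cloud(c)
print((-c["R"].T@c["t"]).round(3))
t=W[100:200,100:600].reshape(-1,3); print("table z",np.nanmedian(t[:,2]))
for v in (340,345,350,355,360,364,372):
    r=W[v]; idx=[u for u in range(240,445) ]
    print(v,[ (u,*r[u].round(3)) for u in (248,252,256,300,303,306,309,312,340,366,369,372,375,378,430,434,438)])
# posts: wrist cloud with z .01-.06 near front
m=(W[...,2]>.012)&(W[...,2]<.055)&(W[...,0]>.52)&(W[...,0]<.64)&(W[...,1]>.15)&(W[...,1]<.42)
P=W[m]; a=np.radians(-11); 
d=P[:,:2]-[.5658,.2941]; xr=d@[np.cos(a),np.sin(a)]; yr=d@[-np.sin(a),np.cos(a)]
f=abs(xr)<.012
print("front pts",f.sum()); h,e=np.histogram(yr[f],np.arange(-.115,.116,.005)); print(list(zip(e.round(3),h)))
for s in (yr<-.045,yr>.045): print(np.median(xr[f&s]), yr[f&s].min(),yr[f&s].max(), np.polyfit(yr[f&s],xr[f&s],1))
print(np.polyfit(yr[f],xr[f],1))
E
```

```text
[0.337 0.32  0.373]
table z -0.0006509898066656654
340 [(248, np.float64(0.549), np.float64(0.182), np.float64(0.0)), (252, np.float64(0.551), np.float64(0.186), np.float64(-0.002)), (256, np.float64(0.552), np.float64(0.191), np.float64(-0.001)), (300, np.float64(0.554), np.float64(0.248), np.float64(0.012)), (303, np.float64(0.557), np.float64(0.25), np.float64(0.008)), (306, np.float64(0.558), np.float64(0.254), np.float64(0.009)), (309, np.float64(0.564), np.float64(0.256), np.float64(-0.001)), (312, np.float64(0.565), np.float64(0.259), np.float64(-0.0)), (340, np.float64(0.572), np.float64(0.293), np.float64(-0.002)), (366, np.float64(0.578), np.float64(0.325), np.float64(-0.0)), (369, np.float64(0.578), np.float64(0.328), np.float64(0.001)), (372, np.float64(0.578), np.float64(0.332), np.float64(0.002)), (375, np.float64(0.573), np.float64(0.335), np.float64(0.011)), (378, np.float64(0.573), np.float64(0.339), np.float64(0.011)), (430, np.float64(0.419), np.float64(0.346), np.float64(0.253)), (434, np.float64(0.417), np.float64(0.347), np.float64(0.257)), (438, np.float64(0.41
[... 7693 characters left out ...]
4(98)), (np.float64(0.045), np.int64(121)), (np.float64(0.05), np.int64(113)), (np.float64(0.055), np.int64(112)), (np.float64(0.06), np.int64(109)), (np.float64(0.065), np.int64(106)), (np.float64(0.07), np.int64(111)), (np.float64(0.075), np.int64(110)), (np.float64(0.08), np.int64(113)), (np.float64(0.085), np.int64(109)), (np.float64(0.09), np.int64(79)), (np.float64(0.095), np.int64(85)), (np.float64(0.1), np.int64(0)), (np.float64(0.105), np.int64(0)), (np.float64(0.11), np.int64(0))]
-0.002607202613427671 -0.10067193589883007 -0.04509027053686392 [-0.02007409 -0.00339522]
-0.0034803182308544896 0.04503288880155826 0.09945649241398152 [ 0.01258768 -0.00375258]
[-0.00551407 -0.00205488]
```

Bay confirmed centred on the riser: mouth ≈ (0.563, 0.293), yaw −11°. Moving on to the stack.

Call:
step_arm(
  steps=[
    [[0.5,-4.0,1,0,0,0.005,8.5],[1.0,-8.5,2,0,0,0.01,8.5],[1.5,-13.3,3,0,0,0.015,8.5],[2,-18.1,4,0,0,0.02,8.5],[2.5,-22.9,4,0,0,0.03,8.5],[3,-27.7,4,0,0,0.04,8.5],[3.5,-32.5,4,0,0,0.05,8.5],[4,-37.3,4,0,0,0.06,8.5],[4,-42.1,4,0,0,0.07,8.5],[4,-46.9,4,0,0,0.08,8.5],[4,-51.7,4,0,0,0.08,8.5],[4,-56,4,0,0,0.08,8.5]],
  ],
)

```text
t: 2.5
position: [0.4401, -0.2501, 0.2715]
tool_rot: [[-0.994, 0.107, 0.001], [0.107, 0.994, -0.0], [-0.001, 0.0, -1.0]]
contact_force: [-0.1, 1.4, 0.7]
opening: 0.0851
```

Call:
step_arm(
  steps=[
    [[0,-1.5,0,0,0,0,8.5],[0,-1.5,0,0,0,0,8.5],[0,-1.5,0,0,0,0,8.5]],
  ],
)

```text
t: 2.8
position: [0.4401, -0.2626, 0.271]
tool_rot: [[-0.994, 0.107, -0.001], [0.107, 0.994, 0.001], [0.001, 0.001, -1.0]]
contact_force: [-0.1, 0.9, -0.2]
opening: 0.0851
```

```bash
cat > look.py <<'E'
import sys
from workcell import env, optics
import cv2, numpy as np, pickle
def look(n,tag):
    c=optics.camera(n); cv2.imwrite(f"pics/{tag}.png",c["pixels"][:,:,::-1]); pickle.dump(c,open(f"{tag}.pkl","wb")); return c
def st():
    s=env.state(); R=s["tool_rot"]; print("t",round(s["t"],2),"pos",s["position"].round(4),"yaw",np.degrees(np.arctan2(-R[0,1],R[1,1])).round(2),"tilt",R[:2,2].round(4),"F",s["contact_force"].round(1),"open",round(s["opening"],4),"q",s["joints"].round(2))
E
python3 - <<'E'
from look import *; from h import *
c=look("wrist","w2"); st(); W=cloud(c)
print(rect(W,.130,.147,(.45,.7,-.34,-.19)))
E
```

```text
t 2.85 pos [ 0.4402 -0.2621  0.271 ] yaw -6.09 tilt [-0.0005  0.0009] F [-0.5  0.9  0.5] open 0.085 q [-0.16  0.19  0.67  1.92 -0.13  1.08  2.03]
(np.float64(-6.25), array([ 0.54539923, -0.26500021]), array([0.1091233 , 0.06104632]), 7603, np.float64(0.137840968211423))
```

View pics/w2.png

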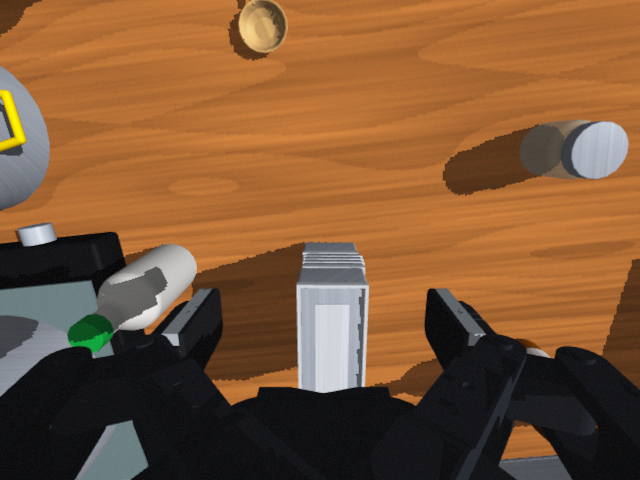

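The wrist fit gives the top pan's centre at (0.571, −0.268), yaw −6.3°, which agrees with the top camera. Moving over it and descending.

Call:
step_arm(
  steps=[
    [[4,-0.1,-1,0,0,-0.004,8.5],[8,-0.3,-3,0,0,-0.004,8.5],[11.5,-0.4,-5,0,0,-0.004,8.5],[13,-0.45,-7,0,0,-0.004,8.5],[13,-0.45,-9.5,0,0,-0.004,8.5],[13,-0.45,-12,0,0,-0.004,8.5],[13,-0.45,-14,0,0,-0.004,8.5],[13,-0.45,-15.5,0,0,-0.004,8.5],[13,-0.45,-16.5,0,0,-0.004,8.5],[13,-0.45,-17,0,0,-0.004,8.5],[13,-0.45,-17,0,0,-0.004,8.5],[13,-0.45,-17,0,0,-0.004,8.5]],
  ],
)

```text
t: 4.05
position: [0.5701, -0.2687, 0.1021]
tool_rot: [[-0.994, 0.113, 0.001], [0.113, 0.994, -0.0], [-0.001, -0.0, -1.0]]
contact_force: [-0.7, 0.2, 0.2]
opening: 0.0851
```

```bash
python3 - <<'E'
from look import *; st(); look("scene","s3")
import cv2; a=cv2.imread("pics/s3.png"); cv2.imwrite("pics/s3c.png",cv2.resize(a[130:330,110:310],None,fx=3,fy=3))
E
```

```text
t 4.05 pos [ 0.5701 -0.2687  0.1021] yaw -6.46 tilt [ 0.0012 -0.0003] F [-0.7  0.2  0.2] open 0.0851 q [-0.04  0.6   0.54  1.8  -0.4   0.84  2.14]
```

View pics/s3c.png

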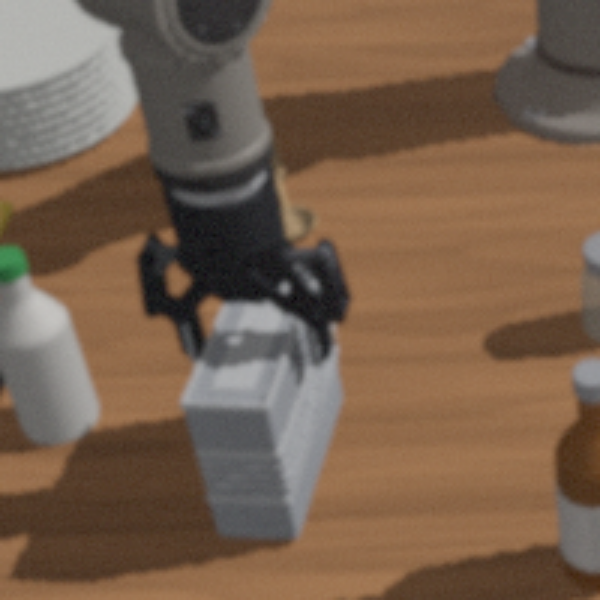

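The fingers straddle the top pan only, so I'm closing.

Call:
step_arm(
  steps=[
    [[0,0.05,-0.2,0,0,0,7.0],[0,0.1,-0.2,0,0,0,6.5],[0,0.1,-0.2,0,0,0,5.8],[0,0.1,-0.2,0,0,0,5.8],[0,0.1,-0.2,0,0,0,5.8],[0,0.1,-0.2,0,0,0,5.8]],
  ],
  force=70,
)

```text
t: 4.7
position: [0.5698, -0.2681, 0.0999]
tool_rot: [[-0.994, 0.113, 0.001], [0.113, 0.994, -0.001], [-0.001, -0.0, -1.0]]
contact_force: [-0.7, -1.8, 5.5]
opening: 0.0616
```

```bash
python3 - <<'E'
from look import *; st()
E
```

```text
t 4.7 pos [ 0.5698 -0.2681  0.0999] yaw -6.49 tilt [ 0.0009 -0.0006] F [-0.7 -1.8  5.5] open 0.0616 q [-0.04  0.6   0.54  1.81 -0.4   0.84  2.14]
```

Call:
step_arm(
  steps=[
    [[0,0,0.4,0,0,0,5.8],[0,0,1,0,0,0,5.8],[0,0,2,0,0,0,5.8],[0,0,3.2,0,0,0,5.8],[0,0,4.5,0,0,0,5.8],[-0.5,1.5,5.5,0,0,0,5.8],[-1.5,4,5.5,0,0,0,5.8],[-2.5,7,5.5,0,0,0,5.8],[-3.5,10,5.5,0,0,0,5.8],[-4.5,12.5,5.5,0,0,0,5.8],[-5,13.5,5.5,0,0,0,5.8],[-5,13.8,5.5,0,0,0,5.8]],
  ],
)

```text
t: 5.9
position: [0.5194, -0.1285, 0.155]
tool_rot: [[-0.994, 0.111, 0.001], [0.111, 0.994, 0.001], [-0.001, 0.001, -1.0]]
contact_force: [0.7, -1.0, -3.2]
opening: 0.0617
```

```bash
python3 - <<'E'
from look import *; from h import *
st(); c=look("scene","s4"); W=cloud(c); W[...,2]-=.001
import cv2; a=cv2.imread("pics/s4.png"); cv2.imwrite("pics/s4c.png",cv2.resize(a[130:330,130:330],None,fx=3,fy=3))
print(rect(W,.085,.106,(.45,.7,-.34,-.19)))
E
```

```text
t 5.9 pos [ 0.5194 -0.1285  0.155 ] yaw -6.37 tilt [0.0007 0.0007] F [ 0.7 -1.  -3.2] open 0.0617 q [-0.35  0.38  0.6   2.   -0.29  0.84  1.87]
(np.float64(-7.0), array([ 0.57239119, -0.26436909]), array([0.161568  , 0.06244878]), 1470, np.float64(0.0922359578863363))
```

View pics/s4c.png

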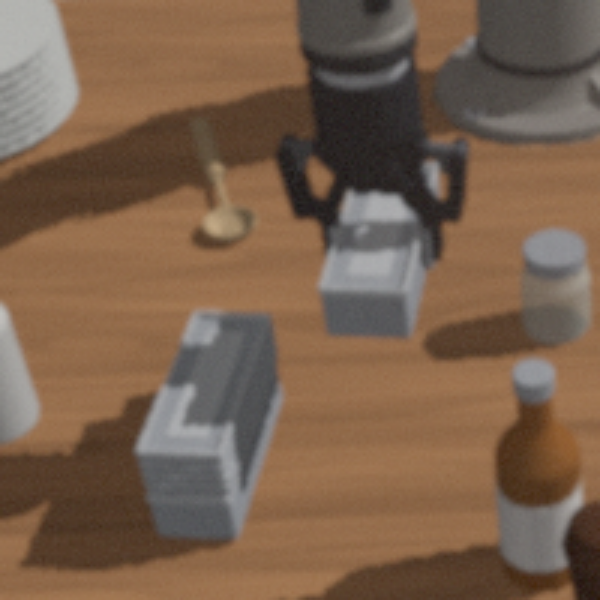

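The top pan is held level and the middle pan stays on the bottom one. Lowering the top pan onto the free counter spot.

Call:
step_arm(
  steps=[
    [[0,0,-2,0,0,0,5.8],[0,0,-5,0,0,0,5.8],[0,0,-8,0,0,0,5.8],[0,0,-10.5,0,0,0,5.8],[0,0,-12.3,0,0,0,5.8],[0,0,-13.4,0,0,0,5.8],[0,0,-14,0,0,0,5.8],[0,0,-14.3,0,0,0,5.8],[0,0,-14.5,0,0,0,5.8],[0,0,-14.6,0,0,0,5.8],[0,0,-14.6,0,0,0,5.8]],
  ],
)

```text
t: 7.05
position: [0.52, -0.1295, 0.0088]
tool_rot: [[-0.994, 0.112, 0.001], [0.112, 0.994, -0.0], [-0.001, 0.0, -1.0]]
contact_force: [-0.2, -0.1, -3.0]
opening: 0.0611
```

```bash
python3 - <<'E'
from look import *; st()
E
```

```text
t 7.05 pos [ 0.52   -0.1295  0.0088] yaw -6.46 tilt [ 0.0009 -0.    ] F [-0.2 -0.1 -3. ] open 0.0611 q [-0.21  0.62  0.43  2.06 -0.48  0.56  2.02]
```

Not touching yet, so I'll lower in 0.5 mm steps.

Call:
step_arm(
  steps=[
    [[0,0,-0.05,0,0,0,5.8],[0,0,-0.1,0,0,0,5.8],[0,0,-0.1,0,0,0,5.8]],
  ],
)

```text
t: 7.35
position: [0.5199, -0.1295, 0.0079]
tool_rot: [[-0.994, 0.113, 0.001], [0.113, 0.994, 0.0], [-0.001, 0.0, -1.0]]
contact_force: [-1.2, 0.3, 4.7]
opening: 0.0611
```

Contact at the expected height. Release slowly and rise.

Call:
step_arm(
  steps=[
    [[0,0,0,0,0,0,6.5],[0,0,0,0,0,0,7.5],[0,0,0,0,0,0,8.5],[0,0,0.2,0,0,0,8.5],[0,0,1.5,0,0,0,8.5],[0,0,4,0,0,0,8.5],[0,0,8,0,0,0,8.5],[0,0,12.5,0,0,0,8.5],[0,-1,16.5,0,0,0,8.5],[0,-4,18,0,0,0,8.5],[-1,-8,18,0,0,0,8.5],[-2,-11,18,0,0,0,8.5]],
  ],
)

```text
t: 8.55
position: [0.4995, -0.2418, 0.1894]
tool_rot: [[-0.994, 0.113, 0.003], [0.113, 0.994, -0.001], [-0.003, -0.001, -1.0]]
contact_force: [0.4, -0.1, 0.3]
opening: 0.0851
```

Call:
step_arm(
  steps=[
    [[-3,-2,2,0,0,0,8.5],[-4,-2.5,4,0,0,0,8.5],[-4,-2.5,4,0,0,0,8.5]],
  ],
)

```text
t: 8.85
position: [0.4586, -0.2673, 0.2304]
tool_rot: [[-0.993, 0.118, 0.004], [0.118, 0.993, -0.001], [-0.005, -0.001, -1.0]]
contact_force: [0.1, -0.2, -0.4]
opening: 0.0849
```

```bash
python3 - <<'E'
from look import *; from h import *
st(); c=look("wrist","w5"); W=cloud(c)
r=rect(W,.085,.103,(.45,.7,-.34,-.19)); print("mid",r)
a=np.radians(r[0]); d=np.array([np.cos(a),np.sin(a)]); print("near",r[1]-d*r[2][0]/2,"centre",r[1]-d*(r[2][0]/2-.08))
r=rect(W,.035,.055,(.40,.65,-.2,-.07)); print("top temp",r)
a=np.radians(r[0]); d=np.array([np.cos(a),np.sin(a)]); print("near",r[1]-d*r[2][0]/2,"centre",r[1]-d*(r[2][0]/2-.08))
for n,dz in (("top",.002),("scene",.001)):
  c=look(n,n+"5"); W=cloud(c); W[...,2]-=dz
  print(n,rect(W,.085,.106,(.45,.7,-.34,-.19)),rect(W,.035,.055,(.40,.65,-.18,-.07)))
E
```

```text
t 8.85 pos [ 0.4586 -0.2673  0.2304] yaw -6.75 tilt [ 0.0044 -0.0011] F [ 0.1 -0.2 -0.4] open 0.0849 q [-0.17  0.28  0.7   1.94 -0.21  0.99  2.08]
mid (np.float64(-6.25), array([ 0.55792948, -0.26444412]), array([0.13274563, 0.06111009]), 9006, np.float64(0.09184471043616198))
near [ 0.49195116 -0.25721832] centre [ 0.57147566 -0.26592767]
top temp (np.float64(-6.5), array([ 0.51353475, -0.1279138 ]), array([0.14449991, 0.06201476]), 8498, np.float64(0.0458895924330283))
near [ 0.44174923 -0.11973487] centre [ 0.52123497 -0.12879113]
top (np.float64(-7.0), array([ 0.5801144 , -0.26679802]), array([0.14088561, 0.06251103]), 1605, np.float64(0.09270180305017446)) (np.float64(-6.75), array([ 0.5208646 , -0.12850211]), array([0.15873538, 0.06146748]), 1771, np.float64(0.04668513328132018))
scene (np.float64(-6.75), array([ 0.57262618, -0.26417281]), array([0.16054804, 0.0620509 ]), 1474, np.float64(0.0922157752555644)) (np.float64(-6.5), array([ 0.52230291, -0.12676313]), array([0.16099749, 0.06200873]), 1320, np.float64(0.04621386150815525))
```

View pics/w5.png

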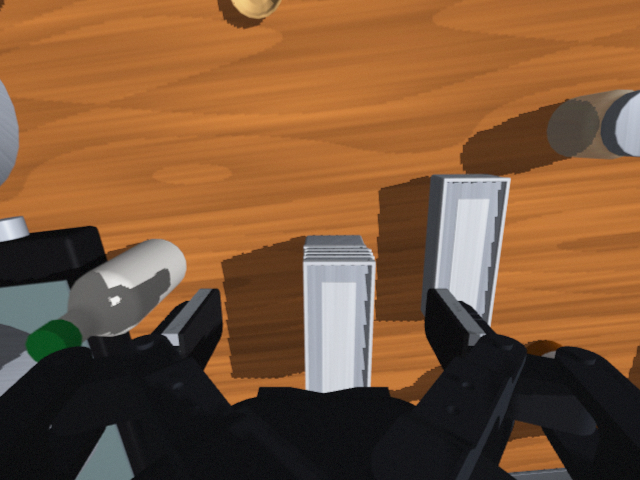

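The middle pan's centre is at (0.571, −0.2665), and the parked top pan stands flat (lid z 0.046). Going onto the middle pan.

Call:
step_arm(
  steps=[
    [[4,0,-1,0,0,0.004,8.5],[8,0,-3,0,0,0.004,8.5],[10.5,0.1,-5.5,0,0,0.004,8.5],[11.2,0.1,-8,0,0,0.004,8.5],[11.2,0.1,-11,0,0,0.004,8.5],[11.2,0.1,-14,0,0,0.004,8.5],[11.2,0.1,-16,0,0,0.004,8.5],[11.2,0.1,-17,0,0,0.004,8.5],[11.2,0.1,-17.4,0,0,0.004,8.5],[11.2,0.1,-17.4,0,0,0.004,8.5],[11.2,0.1,-17.4,0,0,0.004,8.5]],
  ],
)

```text
t: 10.1
position: [0.5723, -0.2637, 0.0542]
tool_rot: [[-0.994, 0.108, 0.001], [0.108, 0.994, -0.0], [-0.001, -0.0, -1.0]]
contact_force: [0.6, -0.4, 0.6]
opening: 0.085
```

```bash
python3 - <<'E'
from look import *; st()
E
```

```text
t 10.1 pos [ 0.5723 -0.2637  0.0542] yaw -6.23 tilt [ 0.0014 -0.0005] F [ 0.6 -0.4  0.6] open 0.085 q [-0.04  0.67  0.52  1.83 -0.46  0.77  2.19]
```

Call:
step_arm(
  steps=[
    [[-0.1,-0.28,0,0,0,-0.003,8.5],[-0.1,-0.28,0,0,0,-0.003,7.0],[-0.1,-0.28,0,0,0,-0.003,6.5],[-0.1,-0.28,0,0,0,-0.003,5.8],[-0.1,-0.28,0,0,0,-0.003,5.8],[-0.1,-0.28,0,0,0,-0.003,5.8],[-0.1,-0.28,0,0,0,-0.003,5.8],[-0.1,-0.28,0.05,0,0,-0.003,5.8]],
  ],
  force=70,
)

```text
t: 10.9
position: [0.5708, -0.2669, 0.0542]
tool_rot: [[-0.994, 0.112, 0.001], [0.112, 0.994, -0.001], [-0.001, -0.001, -1.0]]
contact_force: [0.7, -2.0, -1.2]
opening: 0.0614
```

```bash
python3 - <<'E'
from look import *; st()
E
```

```text
t 10.9 pos [ 0.5708 -0.2669  0.0542] yaw -6.43 tilt [ 0.0009 -0.0008] F [ 0.7 -2.  -1.2] open 0.0614 q [-0.04  0.67  0.52  1.83 -0.46  0.77  2.19]
```

Gripped (0.061). Lifting the middle pan off.

Call:
step_arm(
  steps=[
    [[0,0,0.4,0,0,0,5.8],[0,0,1,0,0,0,5.8],[0,0,2,0,0,0,5.8],[0,0,3.5,0,0,0,5.8],[0,0,5.5,0,0,0,5.8],[-0.5,0,8,0,0,0,5.8],[-1.5,0,10.5,0,0,0,5.8],[-3,1,13,0,0,0,5.8],[-4.5,3,15,0,0,0,5.8],[-6,6,16.5,0,0,0,5.8],[-7,10,16.5,0,0,0,5.8],[-7.5,14,16.5,0,0,0,5.8]],
  ],
)

```text
t: 12.1
position: [0.4945, -0.1259, 0.2203]
tool_rot: [[-0.993, 0.114, 0.002], [0.114, 0.993, 0.001], [-0.002, 0.001, -1.0]]
contact_force: [0.1, 0.8, -4.5]
opening: 0.0614
```

Call:
step_arm(
  steps=[
    [[0,4.5,0,0,0,-0.01,5.8],[0,9.2,0,0,0,-0.02,5.8],[0,13.9,0,0,0,-0.03,5.8],[-0.5,18.6,0,0,0,-0.04,5.8],[-1,23.3,0,0,0,-0.05,5.8],[-1.5,28,0,0,0,-0.06,5.8],[-2,32.7,0,0,0,-0.07,5.8],[-2,37,0,0,0,-0.082,5.8],[-2.1,40.5,0,0,0,-0.082,5.8],[-2.1,42.7,-1,0,0,-0.082,5.8],[-2.1,43.7,-3,0,0,-0.082,5.8],[-2.1,43.7,-5,0,0,-0.082,5.8]],
  ],
)

```text
t: 13.3
position: [0.4745, 0.3133, 0.1695]
tool_rot: [[-0.982, 0.19, 0.001], [0.19, 0.982, 0.002], [-0.001, 0.002, -1.0]]
contact_force: [-0.4, 1.0, -5.8]
opening: 0.0613
```

```bash
python3 - <<'E'
from look import *; st(); look("scene","s6")
E
```

```text
t 13.3 pos [0.4745 0.3133 0.1695] yaw -10.94 tilt [0.0015 0.0021] F [-0.4  1.  -5.8] open 0.0613 q [-1.05  0.4   0.46  1.9  -0.22  0.89  0.89]
```

View pics/s6.png

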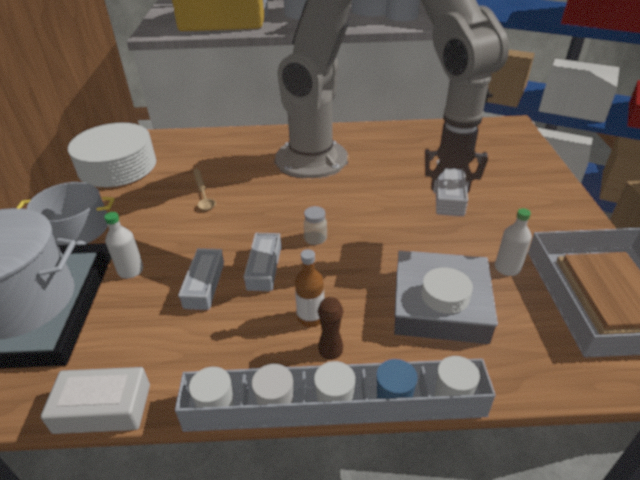

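The middle pan (455,190) hangs level in front of the bay. The bottom pan (203,280) and parked top pan (263,262) are undisturbed. Lowering.

Call:
step_arm(
  steps=[
    [[0,-0.1,-3,0,0,0,5.8],[0,-0.2,-6.5,0,0,0,5.8],[0,-0.2,-9.5,0,0,0,5.8],[0,-0.2,-12,0,0,0,5.8],[0,-0.2,-13.8,0,0,0,5.8],[0,-0.2,-14.9,0,0,0,5.8],[0,-0.2,-15.5,0,0,0,5.8],[0,-0.2,-15.8,0,0,0,5.8],[0,-0.2,-15.9,0,0,0,5.8],[0,-0.2,-15.9,0,0,0,5.8]],
  ],
)

```text
t: 14.35
position: [0.4751, 0.309, 0.0105]
tool_rot: [[-0.981, 0.193, 0.001], [0.193, 0.981, 0.001], [-0.001, 0.001, -1.0]]
contact_force: [0.4, -0.0, -3.9]
opening: 0.0611
```

Call:
step_arm(
  steps=[
    [[0,0,-0.05,0,0,0,5.8],[0,0,-0.05,0,0,0,5.8]],
  ],
)

```text
t: 14.55
position: [0.4748, 0.3089, 0.0097]
tool_rot: [[-0.981, 0.193, 0.0], [0.193, 0.981, 0.0], [-0.0, 0.001, -1.0]]
contact_force: [0.2, -0.7, -4.9]
opening: 0.061
```

Call:
step_arm(
  steps=[
    [[0,0.1,-0.06,0,0,0,5.8],[0,0.1,-0.12,0,0,0,5.8],[0,0.1,-0.16,0,0,0,5.8],[0,0.1,-0.16,0,0,0,5.8]],
  ],
)

```text
t: 14.95
position: [0.4746, 0.31, 0.0081]
tool_rot: [[-0.981, 0.192, -0.0], [0.192, 0.981, 0.001], [0.0, 0.0, -1.0]]
contact_force: [-3.0, -0.8, 2.5]
opening: 0.0613
```

Standing on the counter. Release, rise and return to the parked top pan, looking at the bottom pan on the way.

Call:
step_arm(
  steps=[
    [[0,0,0,0,0,0,6.5],[0,0,0,0,0,0,7.5],[0,0,0,0,0,0,8.5],[0,0,0.2,0,0,0,8.5],[0,0,1.5,0,0,0,8.5],[0,0,4,0,0,0,8.5],[0,0,8,0,0,0,8.5],[0,0,12.5,0,0,0,8.5],[-0.3,-1,16.5,0,0,0.01,8.5],[-0.6,-5,19,0,0,0.02,8.5],[-1,-9.7,20,0,0,0.03,8.5],[-1,-14.4,20,0,0,0.04,8.5]],
  ],
)

```text
t: 16.15
position: [0.4652, 0.1647, 0.2104]
tool_rot: [[-0.988, 0.152, 0.004], [0.152, 0.988, 0.003], [-0.003, 0.004, -1.0]]
contact_force: [1.7, -0.8, -0.4]
opening: 0.0849
```

Call:
step_arm(
  steps=[
    [[0,-4.7,0,0,0,0.01,8.5],[0,-9.4,0,0,0,0.02,8.5],[0,-14.1,0,0,0,0.03,8.5],[0,-18.8,0,0,0,0.04,8.5],[0,-23.5,0,0,0,0.04,8.5],[0,-28.2,0,0,0,0.04,8.5],[-0.5,-32.9,0,0,0,0.04,8.5],[-0.5,-36.5,0,0,0,0.04,8.5],[-0.5,-37,0,0,0,0.04,8.5],[-0.5,-37,0,0,0,0.04,8.5]],
  ],
)

```text
t: 17.15
position: [0.4592, -0.2054, 0.2083]
tool_rot: [[-0.993, 0.117, 0.001], [0.117, 0.993, 0.0], [-0.001, 0.0, -1.0]]
contact_force: [-0.4, 0.8, -0.4]
opening: 0.0853
```

```bash
python3 - <<'E'
from look import *; from h import *
st(); c=look("wrist","w7"); W=cloud(c)
for nm,z,bb in (("bottom",.046,(.45,.7,-.34,-.21)),("top temp",.046,(.40,.65,-.19,-.07))):
  r=rect(W,z-.008,z+.009,bb); a=np.radians(r[0]); d=np.array([np.cos(a),np.sin(a)]); print(nm,r,"centre",r[1]-d*(r[2][0]/2-.08))
for n,dz in (("top",.002),("scene",.001)):
  c=look(n,n+"7"); W=cloud(c); W[...,2]-=dz
  print(n,rect(W,.038,.057,(.45,.7,-.34,-.2)),rect(W,.038,.057,(.40,.65,-.18,-.07)),rect(W,.038,.057,(.37,.556,.23,.40)))
E
```

```text
t 17.15 pos [ 0.4592 -0.2054  0.2083] yaw -6.7 tilt [0.0006 0.    ] F [-0.4  0.8 -0.4] open 0.0853 q [-0.32  0.26  0.74  2.02 -0.22  0.93  1.98]
bottom (np.float64(-6.000000000000001), array([ 0.56528798, -0.2670385 ]), array([0.14711271, 0.06160847]), 8435, np.float64(0.045855975443757246)) centre [ 0.57169633 -0.26771205]
top temp (np.float64(-6.5), array([ 0.52041389, -0.12877145]), array([0.15837269, 0.06142895]), 10127, np.float64(0.04587037795902947)) centre [ 0.52122232 -0.12886356]
top (np.float64(-6.5), array([ 0.60410331, -0.27077555]), array([0.09509624, 0.06101342]), 515, np.float64(0.04671950775834472)) (np.float64(-6.75), array([ 0.52084843, -0.12843355]), array([0.1582363 , 0.06138999]), 1759, np.float64(0.046604215173868264)) (np.float64(-11.5), array([0.47613155, 0.30973856]), array([0.15961724, 0.06365826]), 1872, np.float64(0.046476622040920665))
scene (np.float64(-6.5), array([ 0.57246554, -0.26633024]), array([0.16132162, 0.06229018]), 1449, np.float64(0.046253383079503586)) (np.float64(-6.25), array([ 0.52245588, -0.12693704]), array([0.16130773, 0.06188412]), 1269, np.float64(0.046414027947789274)) (np.float64(-11.0), array([0.46885594, 0.31323224]), array([0.14816382, 0.06162524]), 980, np.float64(0.046647428972748574))
```

View pics/w7.png

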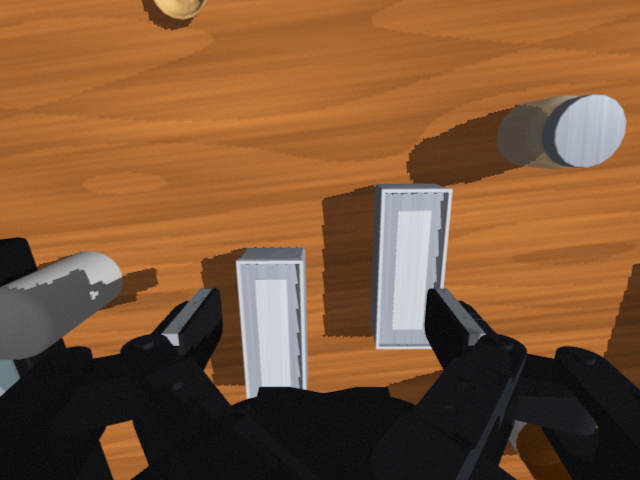

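View pics/top7.png

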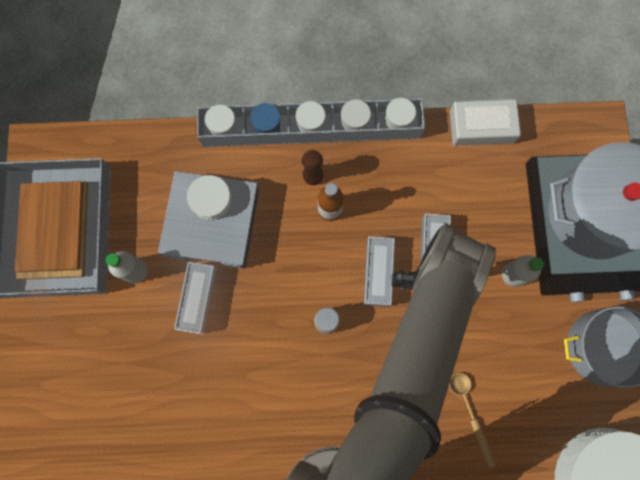

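The bottom-minus-parked offset is (+50.5, −139.2) mm in the wrist view and (+50.0, −139.4) in the scene view, so they agree well. Picking up the parked top pan.

Call:
step_arm(
  steps=[
    [[2,2.5,0,0,0,0.002,8.5],[4,5.5,-1,0,0,0.004,8.5],[6,7.5,-3.5,0,0,0.004,8.5],[6.1,7.6,-7.5,0,0,0.004,8.5],[6.1,7.6,-12,0,0,0.004,8.5],[6.1,7.6,-15.5,0,0,0.004,8.5],[6.1,7.6,-18,0,0,0.004,8.5],[6.1,7.6,-19.2,0,0,0.004,8.5],[6.1,7.6,-19.8,0,0,0.004,8.5],[6.1,7.6,-19.8,0,0,0.004,8.5],[6.1,7.6,-19.8,0,0,0.004,8.5]],
  ],
)

```text
t: 18.4
position: [0.5215, -0.1282, 0.0108]
tool_rot: [[-0.994, 0.109, 0.002], [0.109, 0.994, 0.0], [-0.002, 0.0, -1.0]]
contact_force: [-0.2, -0.3, -0.3]
opening: 0.085
```

```bash
python3 - <<'E'
from look import *; st()
E
```

```text
t 18.4 pos [ 0.5215 -0.1282  0.0108] yaw -6.27 tilt [0.0019 0.    ] F [-0.2 -0.3 -0.3] open 0.085 q [-0.24  0.62  0.48  2.06 -0.52  0.57  2.06]
```

Call:
step_arm(
  steps=[
    [[-0.1,-0.12,0,0,0,-0.003,8.5],[-0.1,-0.12,-0.15,0,0,-0.003,7.0],[-0.1,-0.12,-0.15,0,0,-0.003,6.5],[-0.1,-0.12,-0.15,0,0,-0.003,5.8],[-0.1,-0.12,-0.15,0,0,-0.003,5.8],[-0.1,-0.12,-0.15,0,0,-0.003,5.8],[-0.1,-0.12,-0.15,0,0,-0.003,5.8]],
  ],
  force=70,
)

```text
t: 19.1
position: [0.5198, -0.1296, 0.0088]
tool_rot: [[-0.994, 0.113, 0.001], [0.113, 0.994, 0.0], [-0.001, 0.0, -1.0]]
contact_force: [-0.7, 0.1, 6.0]
opening: 0.0615
```

```bash
python3 - <<'E'
from look import *; st()
E
```

```text
t 19.1 pos [ 0.5198 -0.1296  0.0088] yaw -6.47 tilt [0.0006 0.0003] F [-0.7  0.1  6. ] open 0.0615 q [-0.24  0.63  0.47  2.06 -0.52  0.57  2.07]
```

Call:
step_arm(
  steps=[
    [[0,0,0.4,0,0,0,5.8],[0,0,1.2,0,0,0,5.8],[0,0,3,0,0,0,5.8],[0,0,5.5,0,0,0,5.8],[0,0,8,0,0,0,5.8],[0.5,-1,10,0,0,0.001,5.8],[1.5,-4,10.5,0,0,0.001,5.8],[3,-8,10.5,0,0,0.001,5.8],[4.3,-11.5,10.5,0,0,0.001,5.8],[5,-13.5,9.5,0,0,0.001,5.8],[5.03,-13.92,8,0,0,0.001,5.8],[5.03,-13.92,7,0,0,0.001,5.8]],
  ],
)

```text
t: 20.3
position: [0.5686, -0.2688, 0.0768]
tool_rot: [[-0.994, 0.113, -0.002], [0.113, 0.994, 0.001], [0.002, 0.0, -1.0]]
contact_force: [-0.3, 0.4, -4.0]
opening: 0.0615
```

Call:
step_arm(
  steps=[
    [[0,0,-0.5,0,0,0,5.8],[0,0,-0.7,0,0,0,5.8],[0,0,-0.7,0,0,0,5.8]],
  ],
)

```text
t: 20.6
position: [0.5699, -0.2674, 0.0711]
tool_rot: [[-0.994, 0.11, -0.0], [0.11, 0.994, 0.001], [0.001, 0.001, -1.0]]
contact_force: [-1.2, -0.2, -3.5]
opening: 0.0611
```

```bash
python3 - <<'E'
from look import *; st(); c=look("scene","s8")
import cv2; a=cv2.imread("pics/s8.png"); cv2.imwrite("pics/s8c.png",cv2.resize(a[180:330,150:300],None,fx=4,fy=4))
E
```

```text
t 20.6 pos [ 0.5699 -0.2674  0.0711] yaw -6.32 tilt [-0.0005  0.0008] F [-1.2 -0.2 -3.5] open 0.0611 q [-0.06  0.65  0.55  1.82 -0.46  0.8   2.2 ]
```

View pics/s8c.png

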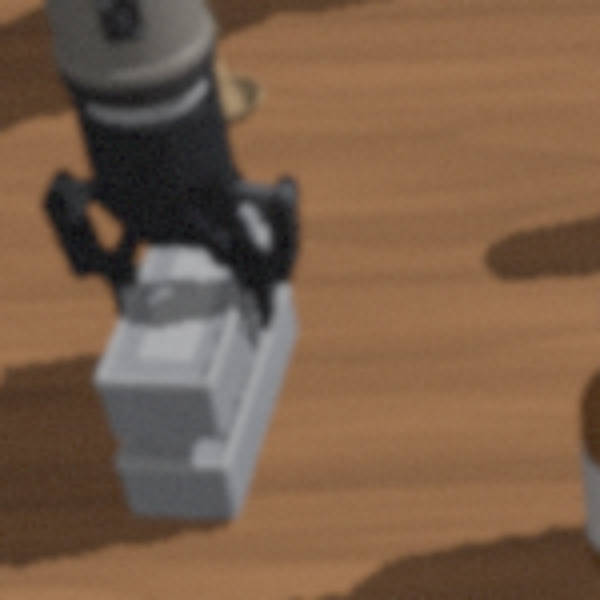

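The top pan is above the bottom one with about 16 mm to go. I'll correct −1.3 mm in y and lower.

Call:
step_arm(
  steps=[
    [[0,-0.13,0,0,0,0,5.8],[0,-0.13,-0.3,0,0,0,5.8],[0,-0.13,-0.6,0,0,0,5.8],[0,-0.13,-0.9,0,0,0,5.8],[0,-0.13,-1.15,0,0,0,5.8],[0,-0.13,-1.3,0,0,0,5.8],[0,-0.13,-1.4,0,0,0,5.8],[0,-0.13,-1.48,0,0,0,5.8],[0,-0.13,-1.48,0,0,0,5.8]],
  ],
)

```text
t: 21.55
position: [0.5698, -0.27, 0.0563]
tool_rot: [[-0.994, 0.112, -0.0], [0.112, 0.994, 0.0], [0.0, 0.0, -1.0]]
contact_force: [0.6, -0.7, -3.1]
opening: 0.0614
```

Call:
step_arm(
  steps=[
    [[0,0.1,-0.06,0,0,0,5.8],[0,0.1,-0.12,0,0,0,5.8],[0,0.1,-0.18,0,0,0,5.8],[0,0.1,-0.18,0,0,0,5.8]],
  ],
)

```text
t: 21.95
position: [0.57, -0.2689, 0.0549]
tool_rot: [[-0.994, 0.111, 0.0], [0.111, 0.994, 0.0], [-0.0, 0.0, -1.0]]
contact_force: [-1.1, 2.3, 1.2]
opening: 0.0612
```

Contact at the seated height (0.0549, expected 0.0548). Releasing and rising.

Call:
step_arm(
  steps=[
    [[0,0,0,0,0,0,6.5],[0,0,0,0,0,0,7.5],[0,0,0,0,0,0,8.5],[0,0,0.2,0,0,0,8.5],[0,0,1.5,0,0,0,8.5],[0,0,4,0,0,0,8.5],[-0.5,0,8,0,0,0,8.5],[-2,1,12,0,0,0,8.5],[-5,3,15,0,0,0,8.5],[-8.5,6,16,0,0,-0.01,8.5],[-11,9.5,16,0,0,-0.02,8.5],[-11,13.5,16,0,0,-0.03,8.5]],
  ],
)

```text
t: 23.15
position: [0.4564, -0.1346, 0.2155]
tool_rot: [[-0.989, 0.147, 0.0], [0.147, 0.989, 0.002], [-0.0, 0.002, -1.0]]
contact_force: [1.3, 0.4, -0.0]
opening: 0.0851
```

```bash
python3 - <<'E'
from look import *; from h import *
st()
for n,dz in (("top",.002),("scene",.001)):
  c=look(n,n+"9"); W=cloud(c); W[...,2]-=dz
  print(n,rect(W,.08,.106,(.45,.7,-.34,-.2)),rect(W,.038,.057,(.37,.556,.23,.40)))
import cv2; a=cv2.imread("pics/scene9.png"); cv2.imwrite("pics/s9c.png",cv2.resize(a[200:330,150:280],None,fx=4,fy=4))
E
```

```text
t 23.15 pos [ 0.4564 -0.1346  0.2155] yaw -8.44 tilt [0.0003 0.002 ] F [ 1.3  0.4 -0. ] open 0.0851 q [-0.48  0.19  0.72  2.07 -0.16  0.94  1.76]
top (np.float64(-5.25), array([ 0.57110948, -0.26853297]), array([0.15863144, 0.06208546]), 1035, np.float64(0.09275642673762706)) (np.float64(-11.5), array([0.4764559 , 0.30948917]), array([0.15975297, 0.06325437]), 1869, np.float64(0.04625072710001988))
scene (np.float64(-6.5), array([ 0.5724061, -0.2661299]), array([0.1610288 , 0.06290259]), 1561, np.float64(0.09211967618542441)) (np.float64(-11.0), array([0.46934028, 0.31337714]), array([0.14748896, 0.06166672]), 980, np.float64(0.046642297190317775))
```

View pics/s9c.png

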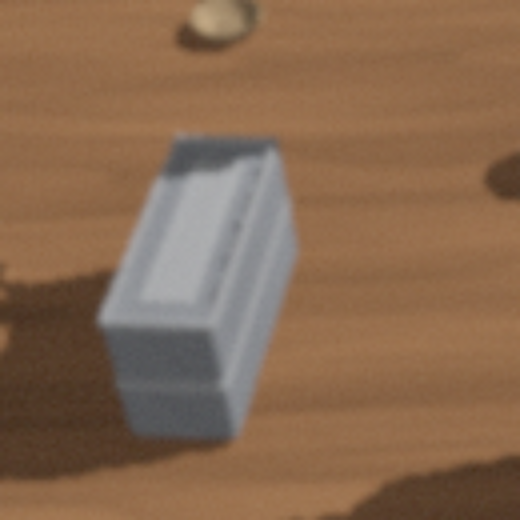

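The top pan is seated (lid at z 0.092, both rims parallel). Next: the near end of the middle pan, on which I'll grip 62 mm behind its centre.

Call:
step_arm(
  steps=[
    [[0,4.5,0,0,0,0,8.5],[0,9.2,0,0,0,-0.01,8.5],[0,13.9,0,0,0,-0.02,8.5],[0,18.6,0,0,0,-0.03,8.5],[-0.5,23.3,0,0,0,-0.04,8.5],[-1.5,28,0,0,0,-0.046,8.5],[-2.5,32.7,0,0,0,-0.046,8.5],[-3.5,37.4,0,0,0,-0.046,8.5],[-4.2,41.5,0,0,0,-0.046,8.5],[-4.2,44.5,0,0,0,-0.046,8.5],[-4.2,45.6,-1,0,0,-0.046,8.5],[-4.2,45.6,-3,0,0,-0.046,8.5]],
  ],
)

```text
t: 24.45
position: [0.4191, 0.3241, 0.1855]
tool_rot: [[-0.983, 0.185, 0.003], [0.185, 0.983, 0.003], [-0.002, 0.003, -1.0]]
contact_force: [0.3, 0.7, 0.0]
opening: 0.0846
```

Call:
step_arm(
  steps=[
    [[0,0,-2,0,0,0,8.5],[0,0,-5,0,0,0,8.5],[0,0,-8,0,0,0,8.5],[0,0,-8.5,0,0,0,8.5],[0,0,-8.5,0,0,0,8.5]],
  ],
)

```text
t: 24.95
position: [0.4182, 0.3205, 0.0993]
tool_rot: [[-0.982, 0.188, -0.001], [0.188, 0.982, -0.002], [0.001, -0.002, -1.0]]
contact_force: [0.1, 0.0, 0.6]
opening: 0.0849
```

```bash
python3 - <<'E'
from look import *; from h import *
st()
c=look("wrist","w10"); W=cloud(c)
r=rect(W,.038,.055,(.37,.556,.23,.40)); a=np.radians(r[0]); d=np.array([np.cos(a),np.sin(a)]); print(r,"near",r[1]-d*r[2][0]/2,"far",r[1]+d*r[2][0]/2)
E
```

```text
t 24.95 pos [0.4182 0.3205 0.0993] yaw -10.86 tilt [-0.0009 -0.002 ] F [0.1 0.  0.6] open 0.0849 q [-1.08  0.43  0.38  2.04 -0.24  0.71  0.84]
(np.float64(-11.5), array([0.45302763, 0.31533996]), array([0.11452002, 0.06109759]), 17037, np.float64(0.04580287958594099)) near [0.39691713 0.32675577] far [0.50913813 0.30392415]
```

View pics/w10.png

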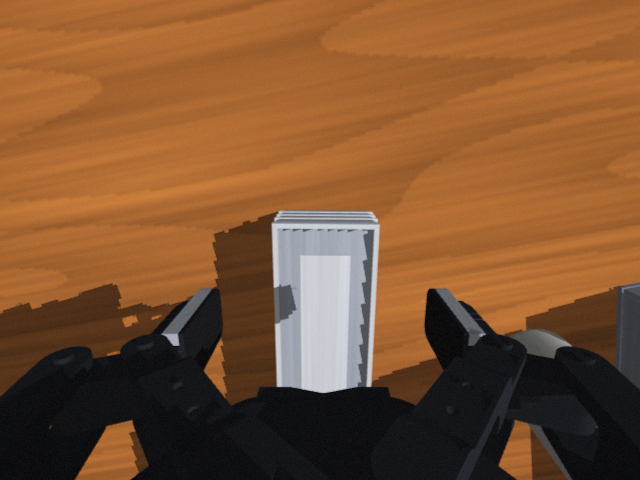

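Near end measured at (0.397, 0.327), matching the plan. Down and close.

Call:
step_arm(
  steps=[
    [[-0.35,0.17,-2,0,0,-0.004,8.5],[-0.35,0.17,-5,0,0,-0.004,8.5],[-0.35,0.17,-7.5,0,0,-0.004,8.5],[-0.35,0.17,-8.7,0,0,-0.004,8.5],[-0.35,0.17,-8.9,0,0,-0.004,8.5],[-0.35,0.17,-8.9,0,0,-0.004,8.5],[-0.35,0.17,-8.9,0,0,-0.004,8.5]],
  ],
)

```text
t: 25.7
position: [0.4153, 0.3243, 0.012]
tool_rot: [[-0.982, 0.191, 0.002], [0.191, 0.982, 0.002], [-0.001, 0.002, -1.0]]
contact_force: [-0.2, -0.4, -0.6]
opening: 0.0847
```

```bash
python3 - <<'E'
from look import *; st()
E
```

```text
t 25.7 pos [0.4153 0.3243 0.012 ] yaw -11.0 tilt [0.0017 0.0017] F [-0.2 -0.4 -0.6] open 0.0847 q [-1.02  0.58  0.3   2.08 -0.33  0.53  0.9 ]
```

Call:
step_arm(
  steps=[
    [[0,-0.2,-0.1,0,0,-0.002,8.5],[0,-0.2,-0.1,0,0,-0.002,7.2],[0,-0.2,-0.1,0,0,-0.002,6.5],[0,-0.2,-0.1,0,0,-0.002,5.8],[0,-0.2,-0.1,0,0,-0.002,5.8],[0,-0.2,-0.1,0,0,-0.002,5.8],[0,-0.2,-0.1,0,0,-0.002,5.8]],
  ],
  force=50,
)

```text
t: 26.4
position: [0.4145, 0.3218, 0.0101]
tool_rot: [[-0.981, 0.193, 0.0], [0.193, 0.981, 0.0], [-0.0, 0.0, -1.0]]
contact_force: [-1.1, -0.2, 5.5]
opening: 0.0616
```

```bash
python3 - <<'E'
from look import *; st()
E
```

```text
t 26.4 pos [0.4145 0.3218 0.0101] yaw -11.12 tilt [0.0001 0.0005] F [-1.1 -0.2  5.5] open 0.0616 q [-1.01  0.58  0.3   2.08 -0.33  0.53  0.9 ]
```

Gripped. Slide 100 mm along the bay axis first.

Call:
step_arm(
  steps=[
    [[0.4,-0.08,0,0,0,0,5.8],[1.2,-0.23,0,0,0,0,5.8],[2.2,-0.43,0,0,0,0,5.8],[3.2,-0.62,0,0,0,0,5.8],[4.2,-0.82,0,0,0,0,5.8],[5.2,-1.01,0,0,0,0,5.8],[6.2,-1.21,0,0,0,0,5.8],[7.2,-1.4,0,0,0,0,5.8],[8.2,-1.6,0,0,0,0,5.8],[9.1,-1.77,0,0,0,0,5.8],[9.8,-1.91,0,0,0,0,5.8],[9.8,-1.91,0,0,0,0,5.8]],
  ],
)

```text
t: 27.6
position: [0.5117, 0.3037, 0.0101]
tool_rot: [[-0.981, 0.192, -0.002], [0.192, 0.981, 0.001], [0.002, 0.001, -1.0]]
contact_force: [-3.0, 1.6, 5.7]
opening: 0.0615
```

```bash
python3 - <<'E'
from look import *; st(); look("wrist","w11"); look("scene","s11")
E
```

```text
t 27.6 pos [0.5117 0.3037 0.0101] yaw -11.05 tilt [-0.0016  0.0012] F [-3.   1.6  5.7] open 0.0615 q [-0.86  0.66  0.3   1.91 -0.32  0.62  1.02]
```

View pics/w11.png

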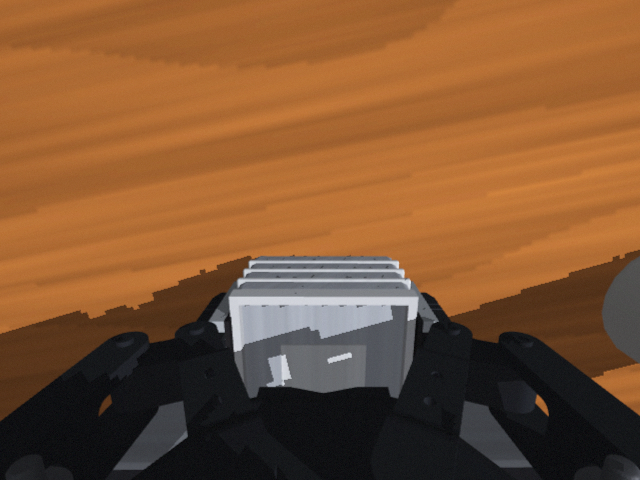

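Forces are low and the pan is entering freely. About 24 mm remain.

Call:
step_arm(
  steps=[
    [[0.5,-0.1,0,0,0,0,5.8],[1.0,-0.2,0,0,0,0,5.8],[1.4,-0.27,0,0,0,0,5.8],[1.7,-0.33,0,0,0,0,5.8],[1.9,-0.37,0,0,0,0,5.8],[2.0,-0.39,0,0,0,0,5.8],[2.1,-0.41,0,0,0,0,5.8]],
  ],
)

```text
t: 28.4
position: [0.5299, 0.3004, 0.0101]
tool_rot: [[-0.982, 0.19, -0.006], [0.19, 0.982, 0.001], [0.006, 0.0, -1.0]]
contact_force: [-11.3, 2.1, 13.4]
opening: 0.0612
```

Call:
step_arm(
  steps=[
    [[0.1,-0.02,0,0,0,0,5.8],[0.15,-0.03,0,0,0,0,5.8],[0.2,-0.04,0,0,0,0,5.8]],
  ],
)

```text
t: 28.7
position: [0.532, 0.3, 0.0101]
tool_rot: [[-0.982, 0.19, -0.006], [0.19, 0.982, 0.001], [0.006, 0.0, -1.0]]
contact_force: [-11.5, 2.8, 13.2]
opening: 0.0615
```

Force rose to 11 N with a 6 mrad tilt while it's still moving. I'll look before pushing further.

```bash
python3 - <<'E'
from look import *; from h import *
st(); c=look("wrist","w12"); W=cloud(c); s=look("scene","s12"); t=look("top","t12")
import cv2
cv2.imwrite("pics/s12c.png",cv2.resize(s["pixels"][180:340,380:540,::-1],None,fx=3.7,fy=3.7))
print(env.state()["wrist_torque"])
m=(W[...,2]>.038)&(W[...,2]<.056)&(W[...,0]>.46)&(W[...,0]<.56)&(W[...,1]>.24)&(W[...,1]<.37)
P=W[m]; a=np.radians(-11.1); d=P[:,:2]-[.563,.293]; x=d@[np.cos(a),np.sin(a)]; y=d@[-np.sin(a),np.cos(a)]
print(np.percentile(x,[.5,2,50]),np.percentile(y,[1,99]))
q=np.c_[x,P[:,2]]; 
for lo in np.arange(-.06,0,.01):
  k=(x>lo)&(x<lo+.01); print(round(lo,3),k.sum(),np.median(P[k,2]) if k.any() else 0)
E
```

```text
t 28.7 pos [0.532  0.3    0.0101] yaw -10.98 tilt [-0.0057  0.0012] F [-11.5   2.8  13.2] open 0.0615 q [-0.83  0.67  0.3   1.87 -0.32  0.65  1.04]
[ 0.10763901  1.75356463 -0.01914755]
[-0.05032108 -0.05012985 -0.03466871] [-0.05188802  0.03824058]
-0.06 783 0.04490478136000817
-0.05 6636 0.046024603520165804
-0.04 5443 0.04544386237837753
-0.03 4408 0.045829695779202206
-0.02 3211 0.04574020524987139
-0.01 246 0.045359929663591515
```

View pics/s12c.png

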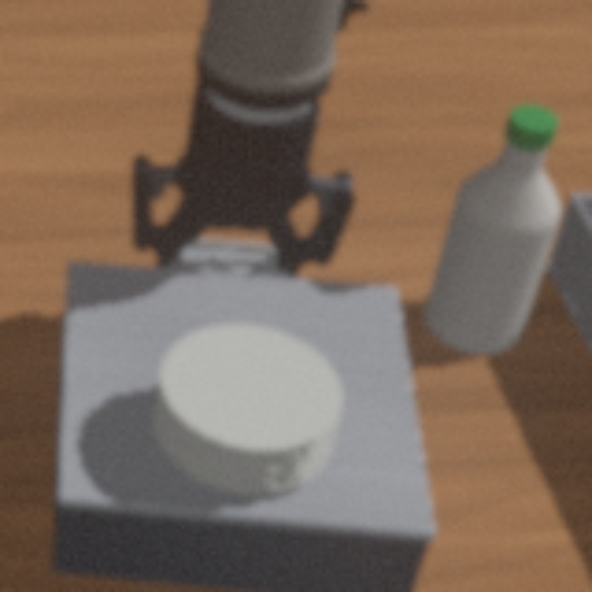

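View pics/w12.png

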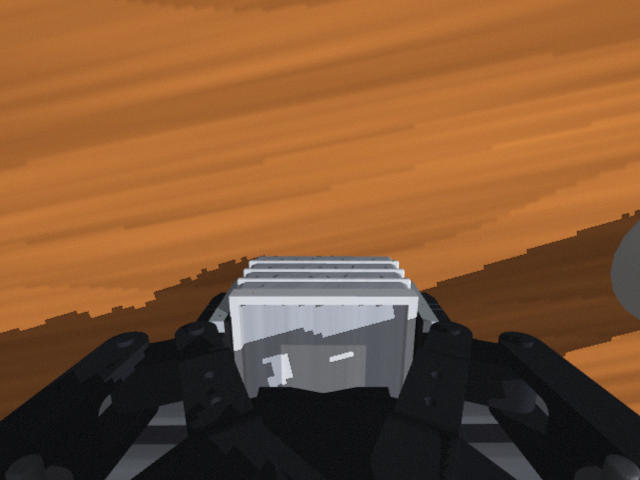

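The pan is level and centred in the bay. It protrudes about 51 mm, so about 6 mm remain. The gripper body isn't touching the riser. The drag comes from pressing the pan down (Fz 13 N), so I'll ease up 0.8 mm and continue in.

Call:
step_arm(
  steps=[
    [[0,0,0.04,0,0,0,5.8],[0,0,0.08,0,0,0,5.8],[0.1,-0.02,0.08,0,0,0,5.8],[0.2,-0.04,0.08,0,0,0,5.8],[0.2,-0.04,0.08,0,0,0,5.8]],
  ],
)

```text
t: 29.35
position: [0.5375, 0.2974, 0.0102]
tool_rot: [[-0.981, 0.193, -0.0], [0.193, 0.981, -0.0], [0.0, -0.0, -1.0]]
contact_force: [-1.2, 0.9, -2.4]
opening: 0.0614
```

```bash
python3 - <<'E'
from look import *; st(); print(env.state()["wrist_torque"])
E
```

```text
t 29.35 pos [0.5375 0.2974 0.0102] yaw -11.12 tilt [-0.0001 -0.0003] F [-1.2  0.9 -2.4] open 0.0614 q [-0.83  0.68  0.3   1.87 -0.31  0.64  1.04]
[0.29235338 0.432696   0.0511638 ]
```

It moved freely. Now advance in 1 mm steps until the stop is felt.

Call:
step_arm(
  steps=[
    [[0.1,-0.02,0,0,0,0,5.8],[0.2,-0.04,0,0,0,0,5.8],[0.2,-0.04,0,0,0,0,5.8]],
  ],
)

```text
t: 29.65
position: [0.5382, 0.2972, 0.0102]
tool_rot: [[-0.981, 0.193, -0.003], [0.193, 0.981, -0.0], [0.002, -0.001, -1.0]]
contact_force: [-7.3, 0.8, 2.1]
opening: 0.0615
```

Call:
step_arm(
  steps=[
    [[0.1,-0.02,0,0,0,0,5.8],[0.2,-0.04,0,0,0,0,5.8],[0.3,-0.06,0,0,0,0,5.8],[0.3,-0.06,0,0,0,0,5.8]],
  ],
)

```text
t: 30.05
position: [0.5381, 0.2973, 0.0101]
tool_rot: [[-0.981, 0.192, -0.008], [0.192, 0.981, -0.0], [0.008, -0.002, -1.0]]
contact_force: [-15.7, 0.3, 10.9]
opening: 0.0614
```

```bash
cat > chk.py <<'E'
from look import *; from h import *
def chk(tag):
    st(); print(env.state()["wrist_torque"].round(2)); c=look("wrist",tag); W=cloud(c)
    m=(W[...,2]>.038)&(W[...,2]<.056)&(W[...,0]>.40)&(W[...,0]<.56)&(W[...,1]>.24)&(W[...,1]<.37)
    P=W[m]; a=np.radians(-11.1); d=P[:,:2]-[.563,.293]; x=d@[np.cos(a),np.sin(a)]; y=d@[-np.sin(a),np.cos(a)]
    k=abs(y)<.036
    print("near end",np.percentile(x[k],[.5,2]))
    g=k&(abs(y)<.02)&(x<-.005); print("lid slope (x,y)",np.linalg.lstsq(np.c_[x[g],y[g],np.ones(g.sum())],P[g,2],rcond=None)[0])
E
python3 -c "
from chk import *; chk('w13')"
```

```text
t 30.05 pos [0.5381 0.2973 0.0101] yaw -11.08 tilt [-0.008  -0.0003] F [-15.7   0.3  10.9] open 0.0614 q [-0.82  0.68  0.3   1.86 -0.31  0.66  1.04]
[ 0.38  2.46 -0.32]
near end [-0.04379148 -0.0435806 ]
lid slope (x,y) [ 0.00595985 -0.00010594  0.04588193]
```

The TCP no longer advances for 3 mm of command, force is rising (16 N), and the pan protrudes 44 mm against 45 expected. That is the stop. I'll relieve the push to about zero and release.

Call:
step_arm(
  steps=[
    [[-0.15,0.03,0,0,0,0,5.8],[-0.35,0.07,0,0,0,0,5.8],[-0.35,0.07,0,0,0,0,5.8]],
  ],
)

```text
t: 30.4
position: [0.5382, 0.2972, 0.0102]
tool_rot: [[-0.981, 0.192, -0.001], [0.192, 0.981, -0.0], [0.001, -0.001, -1.0]]
contact_force: [-3.9, 0.8, -0.3]
opening: 0.0615
```

```bash
python3 -c "
from chk import *; chk('w14')"
```

```text
t 30.4 pos [0.5382 0.2972 0.0102] yaw -11.1 tilt [-0.0012 -0.0004] F [-3.9  0.8 -0.3] open 0.0615 q [-0.83  0.68  0.3   1.86 -0.31  0.65  1.04]
[0.21 0.91 0.04]
near end [-0.04377947 -0.04359361]
lid slope (x,y) [0.00727089 0.00162515 0.0458896 ]
```

Call:
step_arm(
  steps=[
    [[0,0,0,0,0,0,6.4],[0,0,0,0,0,0,7.2],[0,0,0,0,0,0,8.0],[0,0,0,0,0,0,8.5],[-0.3,0.06,0,0,0,0,8.5],[-1,0.2,0.3,0,0,0,8.5],[-1.5,0.3,1.2,0,0,0,8.5],[-2,0.4,3,0,0,0,8.5],[-2.5,0.5,6,0,0,0,8.5],[-5,1,10,0,0,0,8.5],[-8,1.5,14,0,0,0,8.5],[-10,2,16,0,0,0,8.5]],
  ],
)

```text
t: 31.65
position: [0.4378, 0.3184, 0.1739]
tool_rot: [[-0.981, 0.192, 0.002], [0.192, 0.981, 0.003], [-0.001, 0.004, -1.0]]
contact_force: [0.0, 1.0, 1.0]
opening: 0.0847
```

```bash
python3 - <<'E'
from chk import *; chk('w15'); 
for n,dz in (("top",.002),("scene",.001)):
  c=look(n,n+"15"); W=cloud(c); W[...,2]-=dz
  print(n,rect(W,.08,.106,(.45,.7,-.34,-.2)), rect(W,.1,.12,(.5,.8,.13,.41))[1])
  if n=="top":
    m=(W[...,2]>.038)&(W[...,2]<.057)&(W[...,0]>.46)&(W[...,0]<.57)&(W[...,1]>.25)&(W[...,1]<.36)
    d=W[m][:,:2]-[.563,.293];a=np.radians(-11.1);print("top near end",np.percentile(d@[np.cos(a),np.sin(a)],1))
E
```

```text
t 31.65 pos [0.4378 0.3184 0.1739] yaw -11.07 tilt [0.0019 0.0034] F [0. 1. 1.] open 0.0847 q [-1.08  0.34  0.41  1.96 -0.17  0.88  0.8 ]
[ 0.04 -0.05  0.01]
near end [-0.04389267 -0.04362541]
lid slope (x,y) [ 0.01564471 -0.00018109  0.04609946]
top (np.float64(-6.000000000000001), array([ 0.57093711, -0.2677178 ]), array([0.15929536, 0.06237117]), 1908, np.float64(0.09249221469064392)) [0.70449149 0.26627559]
top near end -0.04312254321377759
scene (np.float64(-6.5), array([ 0.57266894, -0.26604972]), array([0.16103896, 0.06271204]), 1552, np.float64(0.09206553964477017)) [0.70556361 0.26779667]
```

View pics/w15.png

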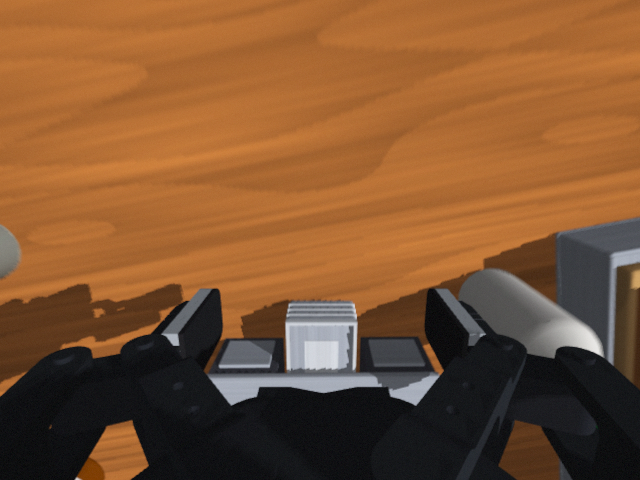

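View pics/scene15.png

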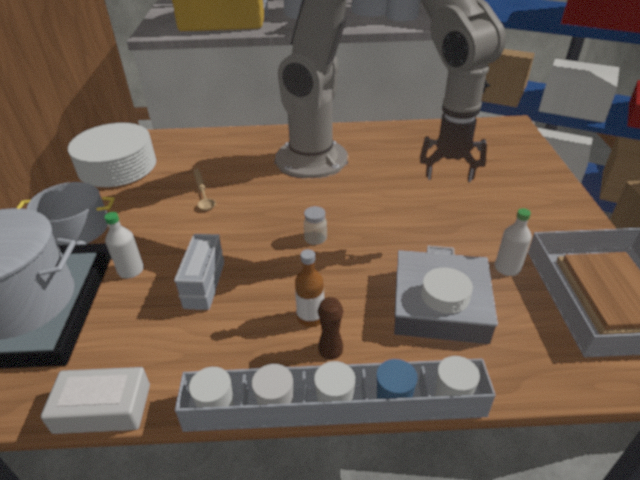

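The middle pan sits in the bay with its near end out at wrist pixels (320, 335). The top pan is on the bottom one at scene (200, 270). Bystanders and saucers are in place. I'll let the arm settle and hand in.

Call:
step_arm(
  steps=[
    [[0,0,0,0,0,0,8.5],[0,0,0,0,0,0,8.5],[0,0,0,0,0,0,8.5]],
  ],
)

```text
t: 32.1
position: [0.4392, 0.3165, 0.1693]
tool_rot: [[-0.981, 0.194, -0.001], [0.194, 0.981, -0.002], [0.001, -0.002, -1.0]]
contact_force: [-0.3, -0.0, -0.3]
opening: 0.0849
```

```bash
python3 -c "
from look import *; st(); print(env.sign_off())"
```

```text
t 32.1 pos [0.4392 0.3165 0.1693] yaw -11.18 tilt [-0.0009 -0.0018] F [-0.3 -0.  -0.3] open 0.0849 q [-1.07  0.35  0.41  1.96 -0.18  0.87  0.81]
the job is handed in; nothing more can be done
None
```

The job was handed in at 32.1 s, with the middle pan home in the bay and the top pan seated on the bottom one. I parked the top pan on the counter, set the middle pan in front of the bay, and put the top pan back on the bottom one. Then I gripped the middle pan by its near end and slid it in to the stop.

**Last checks:**
- **Top pan:** it made contact at the seated height, and its lid reads z 0.092 m.
- **Middle pan:** it stopped dead, with the push force rising to about 16 N. Its near end stuck out 43–44 mm before and after release, against 45 expected, which is within the 2 mm calibration.
- **Bystanders and saucers:** they look unmoved in the last scene picture, and the saucers' measured position is unchanged.
- **Gripper:** it was open and touching nothing at hand-in.

**Two readings that were off:**
- **Slide drag:** the force briefly rose to about 11 N some 6 mm before the stop, from pressing the pan down. I lifted it slightly and it moved freely again.
- **Lid slope:** the wrist depth fit gave 0.006–0.016 on the short visible piece of the middle pan's lid. I put this down to depth noise and did not confirm it another way.

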